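# Lock the shaft of a bench drive

## Robot

A 6-joint arm with a two-finger parallel gripper is mounted at the origin on a cart in front of the work surface, level with it; the furniture and walls round the work are solid. World frame = base frame: x ahead of the robot, y to its left, z up, the work surface at z = 0. Lengths are in mm, angles in rad, forces in N, time in s.
With the tool pointing down it reaches from about 300 to 850 mm from the base axis. Payload 4.2 kg.
Tool frame: the origin (TCP) lies midway between the tips of the shut fingers; the grasp point (between the pads) lies 19 mm behind it; z points along the fingers, y is the direction in which the jaws open and shut (so a half turn about z gives the same grasp; the last joint's range is limited). The gripper opens to 91 mm and grips with 3 to 60 N. Pads are 32 mm wide; open, the fingers measure 118 mm over their backs; the gripper's body (76 mm by 178 mm) begins 60 mm behind the grasp point.
Start: joints at [-1.141, 0.32, 1.565, -0, 1.257, -0.02], TCP at [250.007, -517.822, 213.976] pointing down, gripper open.
Joint ranges: [-3.11, 3.11], [-0.84, 2.01], [0.21, 2.61], [-1.34, 4.49], [0.05, 2.63], [-2.56, 2.56]. Speed limits (rad/s): [2.57, 2.57, 3.14, 3.14, 3.14, 3.14].

## Interface

Orientations are given as a rotation vector (axis times angle).
In Python, from rig import arm gives the robot as it stands. The module is installed in compiled form; this text tells all that it offers. Calls block until the motion is done:
- arm.goto(position, orientation): joint-space move of the TCP to a pose.
- arm.move_l(position, attitude=None, speed=150, guard=None): straight line of the TCP; attitude=None keeps the orientation; speed is the mean speed in mm/s. With guard (N) it stops when the force on the tool has changed by that much, and returns True; else False.
- arm.move_j(angles): joint-space move.
- arm.move_gripper(opening, strength=None): opening from 0.0 (shut) to 1.0 (fully open); strength is the grip in N (None keeps the last); returns when the fingers have stopped.
- arm.wait(seconds).
- arm.inverse_kinematics(position, orientation): joint angles nearest the present ones, or None.
- arm.grab_frame(name): name is "side" or "top" or "wrist"; returns the picture (480x640x3 uint8, red, green, blue); there is no depth.
- arm.camera_params(name): a dict with "fx", "fy", "cx", "cy" (pixels), "k1" (the pictures are not rectified: a ray, as slopes to the right and down, at radius r is drawn at 1 + k1 r^2 times it, then the intrinsics apply), "rvec" (rotation vector, rad) and "tvec" (3), from world to camera coordinates, as OpenCV has them. Camera axes: x right, y down, z forward; pixel columns grow to the right and rows downward; lengths in mm; the calibration is good to about 2 mm. A picture is of the moment at which its call begins: read the wrist's pose just before it. camera_params takes no time and is no camera call; for the wrist camera it gives the pose at the moment of the call.
A pose or a line that the arm cannot do raises arm.PlanningError and nothing moves.
- arm.hand_in(): hands the job in, once; it reports no verdict.
Readings, each from a call of its own:
- arm.current_clock(): time.
- arm.current_joints(): joint angles.
- arm.current_qvel(): joint speeds.
- arm.current_effort(): joint torques, N m.
- arm.current_ee_pos(): TCP position.
- arm.current_orientation(): TCP orientation.
- arm.current_contact_force(): force on the tool from outside, world axes, zero at the start.
- arm.current_wrist_torque(): the same for the moment, N m.
- arm.current_grip_width(): opening from 0.0 (shut) to 1.0 (fully open).
Only numpy, scipy, OpenCV 4.12 (cv2) and the standard library are available. Lean on these libraries where they do the work, as an engineer would, in place of code of your own. Each camera call takes 0.05 s, during which the arm holds its last target.

## Task

Lock the shaft of the small bench drive, only pushing, with the fingertips or the outside of the fingers: push the upright stud round until the slot across the disc lines up with the locking bar (either way round will do), then push on the bar's end plate so that the bar slides through the slot until its tip is fully home against the stop of the keeper beyond. Do not lift the bar, leave the two vials and the rubber stopper beside the lock standing where they are, and finish clear of everything.

Things in the scene. Friction and masses are not known exactly. Their poses are not given: they have to be found in the camera images.
- lock_base: Fixed lock: grey base plate 290 x 90 mm, top at z 8 mm. Origin on the disc's vertical axis at table height; +x is the way the bar is pushed, +y to its left, z up. An aluminium rail along the x axis (x -215 to -38 mm, 24 wide, top z 15 mm) carries the bar on the line y = 0. It does not move.
- guide (a point): Centre of the top of the aluminium guide, a bridge over the bar just before the disc: x -83 to -38 mm, y -15 to 15 mm in the lock's frame, top at z 33 mm. Fingers that push the stud must pass above it.
- keeper_stop (a point): Keeper beyond the disc: an aluminium U open towards the disc and above (x 40 to 64 mm, y -18 to 18 mm in the lock's frame, top z 29.5 mm). This point is the middle of its inside stop face, at x = 54 mm, z 21 mm, which the bar's tip must reach.
- lock_disc (a joint): Turn of the steel disc (72 mm across, top z 30 mm) about the vertical, rad, counterclockwise from above positive. A 16 mm slot with flared mouths, open above, runs across its middle. At 0 and at 3.14 the slot lines up with the bar (either will do). Starts at 0.5 to 2.64; range -1.2 to 4.34, no stop at 0 or 3.14. Turns with light friction (0.04 N m), stays where left.
- stud (a point): Top of the round upright stud on the disc: 10 mm diameter, 25 mm from the disc's axis, z 30 to 70 mm. From the axis it stands at the angle (joint value + 1.571 rad) from the lock's +x, at right angles to the slot: on the lock's +y side at joint 0, on its -y side at 3.14.
- lock_bar: Loose steel bar, 12 x 12 mm, 0.16 kg, slides with 1 to 2 N. Origin under the middle of its dark upright end plate (10 mm thick along x, 34 wide, 32 tall, underside z 15 mm); +x along the bar to its tapered tip, 145 mm off. Push the plate's outer face (x = -5 mm) towards +x. In the lock's frame the origin starts at x = -201 to -187 mm; fully home it is at x = -91 mm.
- vial_cream: Glass vial with a white cap and tan filling, 28 mm across, 60 mm tall, loose, about 94 mm to the +y side of the disc; leave it alone. Origin at the centre of its underside.
- vial_black: Empty glass vial with a black cap, 28 mm across, 60 mm tall, loose, about 90 mm to the -y side of the lock near the keeper; leave it alone. Origin at the centre of its underside.
- stopper: Black rubber stopper, 31 mm across, 28 mm tall, loose, about 85 mm to the -y side of the rail; leave it alone. Origin at the centre of its underside.

How it is judged:
By the outcome, as a careful person would: the job done as asked, in the order asked, and still so for the second after the job is handed in, with the robot touching nothing.
It also fails if it takes over 48 s, if anything falls off the work surface, if the arm or the gripper's body presses on something with over 40 N, if the wrist force passes 120 N, or if a joint passes its speed limit or range.

## Working session

There is one attempt and no reset: what is moved stays moved. The work goes in short steps, each a Python script; the robot and the scene stay as the last script left them, time stands still between calls to the robot, and variables do not carry over. Pictures are saved under pics/ and viewed, and the job is handed in when it is done.

```bash
mkdir -p pics; python3 - <<'E'
from rig import arm
import cv2
for n in ["side","top","wrist"]:
    p=arm.camera_params(n); f=arm.grab_frame(n); cv2.imwrite(f"pics/{n}0.png",f[:,:,::-1]); print(n,p)
print(arm.current_clock(),arm.current_orientation())
E
```

```text
side {'fx': 474.70701038284346, 'fy': 474.70701038284346, 'cx': 318.5345947637347, 'cy': 247.61230147866507, 'k1': 0.043324073526113734, 'rvec': array([ 1.48465542,  2.0813063 , -0.83551811]), 'tvec': array([ -55.94769447, -398.90922607, 1336.46862374])}
top {'fx': 524.804894224026, 'fy': 524.804894224026, 'cx': 321.08311149161733, 'cy': 234.80111952632427, 'k1': -0.11739393201519877, 'rvec': array([ 2.0013157 , -2.23483222,  0.23029942]), 'tvec': array([281.92139807, 549.67465505, 805.56301935])}
wrist {'fx': 379.19918745329676, 'fy': 379.19918745329676, 'cx': 309.16486367674395, 'cy': 236.96267876424554, 'k1': -0.00807491745255389, 'rvec': array([-2.48474163,  1.55817467,  0.19237918]), 'tvec': array([-574.42707381,  -26.36096492,  390.16553307])}
0.15 [-3.06124298e+00 -7.00324592e-01  4.36033448e-04]
```

View pics/top0.png

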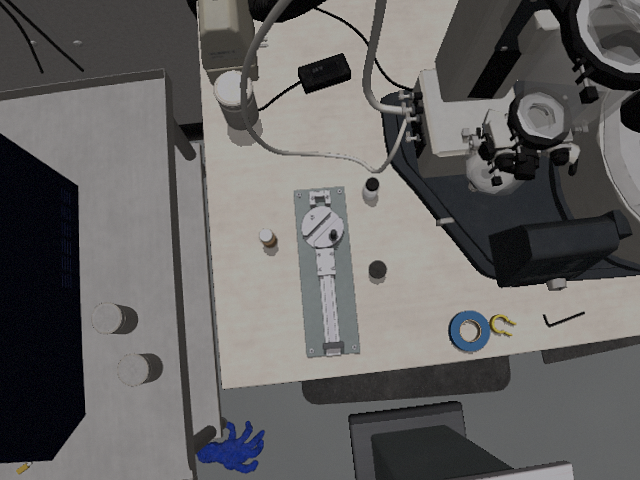

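View pics/side0.png

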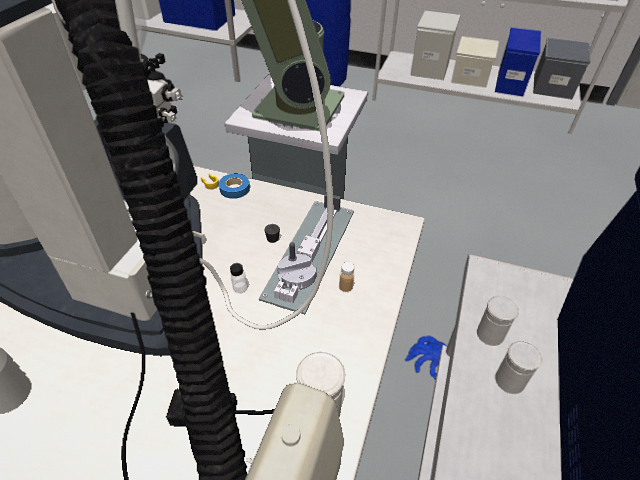

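View pics/wrist0.png

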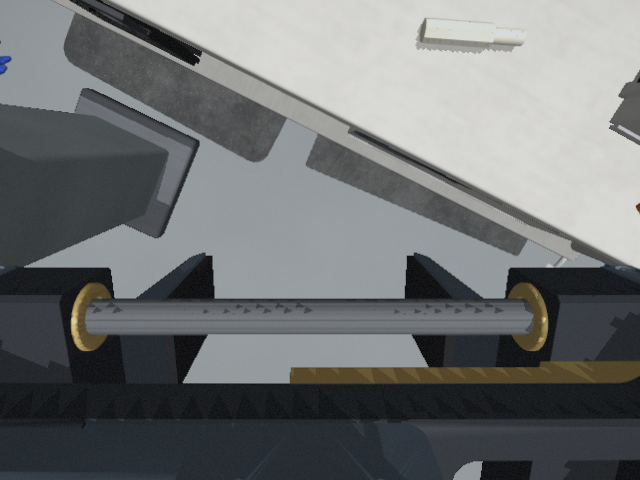

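```bash
python3 - <<'E'
import cv2
f=cv2.imread("pics/top0.png"); cv2.imwrite("pics/topz.png",cv2.resize(f[175:365,240:400],None,fx=3.1,fy=3.1,interpolation=cv2.INTER_CUBIC))
f=cv2.imread("pics/side0.png"); cv2.imwrite("pics/sidez.png",cv2.resize(f[180:330,200:380],None,fx=4,fy=4,interpolation=cv2.INTER_CUBIC))
E
```

```text
(no output)
```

View pics/topz.png

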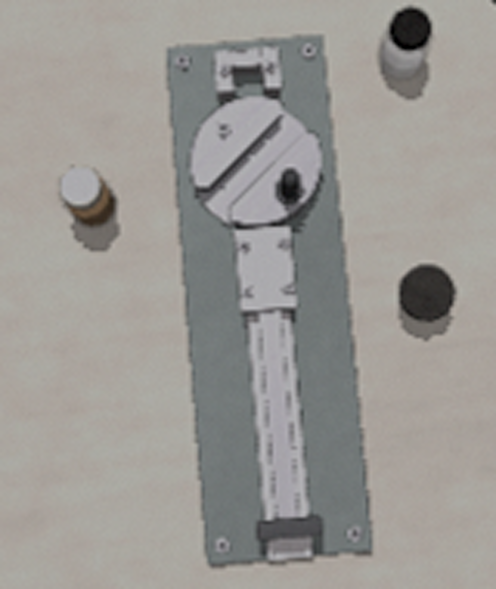

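View pics/sidez.png

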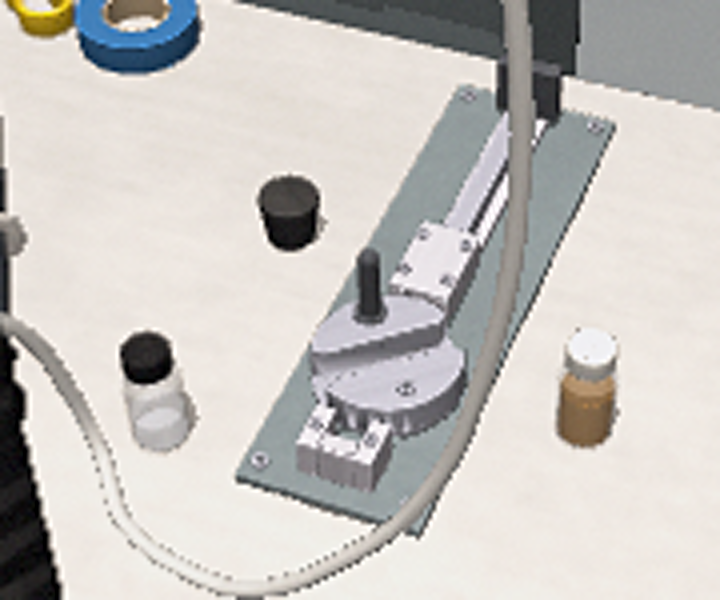

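```bash
cat > h.py <<'E'
import numpy as np, cv2
from scipy.optimize import least_squares
import json
def ray(P,uv):
    s=(np.array(uv,float)-[P['cx'],P['cy']])/P['fx']
    rd=np.linalg.norm(s); r=rd
    for _ in range(30): r=rd/(1+P['k1']*r*r)
    s=s*(r/rd if rd>0 else 1)
    R=cv2.Rodrigues(np.array(P['rvec'],float))[0]
    C=-R.T@np.array(P['tvec'],float)
    return C,R.T@np.array([s[0],s[1],1])
def at_z(P,uv,z):
    C,d=ray(P,uv); return C+d*(z-C[2])/d[2]
def proj(P,X):
    R=cv2.Rodrigues(np.array(P['rvec'],float))[0]
    c=R@np.array(X,float)+np.array(P['tvec'],float)
    s=c[:2]/c[2]; s=s*(1+P['k1']*(s@s)); return s*P['fx']+[P['cx'],P['cy']]
E
python3 - <<'E'
from rig import arm
from h import *
T=arm.camera_params("top");S=arm.camera_params("side")
np.set_printoptions(precision=1,suppress=True)
def t(x,y,z): return at_z(T,(x/3.1+240-.3,y/3.1+175-.3),z)
def s(x,y,z): return at_z(S,(x/4+200-.3,y/4+180-.3),z)
for n,a in dict(c1=(168,47,8),c2=(323,37,8),c3=(371,552,8),c4=(210,566,8),disc=(257,162,30),studtop=(290,172,70),plateL=(258,530,47),plateR=(322,527,47),guide1=(235,227,33),guide2=(295,224,33),guide3=(298,309,33),guide4=(241,311,33),cream=(82,187,60),black=(411,28,60),stop=(427,293,28),keepL=(215,52,29.5),keepR=(281,47,29.5)).items(): print('T',n,t(*a))
for n,a in dict(c2=(238,479,8),c1=(418,533,8),c4=(614,125,8),c3=(460,88,8),studtop=(368,252,70),disc=(388,338,30),cream=(591,345,60),black=(146,350,60),stop=(290,190,28)).items(): print('S',n,s(*a))
E
```

```text
T c1 [672.8 257.4   8. ]
T c2 [669.  168.9   8. ]
T c3 [380.4 177.2   8. ]
T c4 [382.7 264.1   8. ]
T disc [595.7 215.1  30. ]
T studtop [579.8 199.8  70. ]
T plateL [399.2 236.6  47. ]
T plateR [397.  203.6  47. ]
T guide1 [560.6 231.   33. ]
T guide2 [558.7 198.5  33. ]
T guide3 [512.6 202.3  33. ]
T guide4 [514.9 232.7  33. ]
T cream [585.9 309.1  60. ]
T black [653.5 125.4  60. ]
T stop [514.1 131.7  28. ]
T keepL [660.6 231.3  29.5]
T keepR [659.4 194.6  29.5]
S c2 [673.4 175.5   8. ]
S c1 [674.8 261.2   8. ]
S c4 [388.  268.7   8. ]
S c3 [386.7 181.1   8. ]
S studtop [578.1 202.7  70. ]
S disc [590.5 216.2  30. ]
S cream [590.2 311.9  60. ]
S black [657.3 129.3  60. ]
S stop [511.6 134.4  28. ]
```

```bash
python3 - <<'E'
from rig import arm
from h import *
np.set_printoptions(precision=0,suppress=True)
T=arm.camera_params("top");S=arm.camera_params("side")
for uv in [(265,328),(300,310),(322,250),(329,190),(316,90),(300,30)]:
    print(uv,[ (at_z(S,uv,z),proj(T,at_z(S,uv,z))) for z in (20,100,200,300,400,600)])
print(-cv2.Rodrigues(T['rvec'])[0].T@T['tvec'])
E
```

```text
(265, 328) [(array([733., 213.,  20.]), array([315., 153.])), (array([782., 240., 100.]), array([295., 109.])), (array([844., 274., 200.]), array([266.,  46.])), (array([905., 308., 300.]), array([230., -31.])), (array([967., 342., 400.]), array([ 188., -120.])), (array([1090.,  409.,  600.]), array([ 100., -300.]))]
(300, 310) [(array([680., 255.,  20.]), array([294., 184.])), (array([735., 277., 100.]), array([275., 138.])), (array([805., 305., 200.]), array([247.,  71.])), (array([874., 332., 300.]), array([214., -10.])), (array([944., 359., 400.]), array([ 174., -105.])), (array([1083.,  414.,  600.]), array([  95., -297.]))]
(322, 250) [(array([531., 246.,  20.]), array([309., 267.])), (array([605., 269., 100.]), array([288., 215.])), (array([697., 298., 200.]), array([258., 138.])), (array([789., 327., 300.]), array([221.,  45.])), (array([881., 355., 400.]), array([178., -65.])), (array([1065.,  413.,  600.]), array([  93., -293.]))]
(329, 190) [(array([352., 202.,  20.]), array([347., 372.])), (array([448., 231., 100.]), array([323., 313.])), (array([567., 266., 200.]), array([289., 225.])), (array([686., 302., 300.]), array([246., 116.])), (array([805., 337., 400.]), array([195., -14.])), (array([1044.,  408.,  600.]), array([  94., -287.]))]
(316, 90) [(array([-64.,  30.,  20.]), array([482., 614.])), (array([ 82.,  79., 100.]), array([455., 549.])), (array([264., 141., 200.]), array([410., 443.])), (array([447., 202., 300.]), array([350., 302.])), (array([629., 264., 400.]), array([274., 122.])), (array([993., 387., 600.]), array([ 106., -274.]))]
(300, 30) [(array([-443., -159.,   20.]), array([585., 754.])), (array([-251.,  -86.,  100.]), array([573., 721.])), (array([-11.,   4., 200.]), array([536., 635.])), (array([229.,  94., 300.]), array([470., 486.])), (array([468., 184., 400.]), array([372., 269.])), (array([948., 364., 600.]), array([ 123., -258.]))]
[405. 241. 899.]
```

```bash
cat >> h.py <<'E'
from scipy.spatial.transform import Rotation as Ro
def down(ang): # tool y at world angle ang, z down
    y=np.array([np.cos(ang),np.sin(ang),0]); z=np.array([0,0,-1.]); x=np.cross(y,z)
    return Ro.from_matrix(np.c_[x,y,z]).as_rotvec()
E
python3 - <<'E'
from rig import arm
from h import *
np.set_printoptions(precision=3,suppress=True)
W=arm.camera_params("wrist"); R=cv2.Rodrigues(W['rvec'])[0]; C=-R.T@W['tvec']
Rt=Ro.from_rotvec(arm.current_orientation()).as_matrix(); p=np.array(arm.current_ee_pos())
print(Rt,Rt.T@(C-p),Rt.T@R.T)
yaw=-.025
for a in (yaw,yaw+np.pi,yaw+np.pi/2,yaw-np.pi/2):
  for P in ([540,192,160],[540,192,42],[365,221,25],[365,221,120],[480,219,25]): print(a,P,arm.inverse_kinematics(P,down(a)))
E
```

```text
[[ 0.901  0.435 -0.001]
 [ 0.435 -0.901  0.001]
 [ 0.    -0.001 -1.   ]] [  67.762    0.72  -170.266] [[ 0.    -0.971 -0.239]
 [ 1.     0.001 -0.001]
 [ 0.001 -0.239  0.971]]
-0.025 [540, 192, 160] [0.322 0.355 1.653 0.    1.133 0.347]
-0.025 [540, 192, 42] [0.322 0.476 1.798 0.    0.868 0.347]
-0.025 [365, 221, 25] [0.517 0.32  2.148 0.    0.674 0.542]
-0.025 [365, 221, 120] [0.517 0.179 2.025 0.    0.938 0.542]
-0.025 [480, 219, 25] [0.406 0.441 1.922 0.    0.778 0.431]
3.116592653589793 [540, 192, 160] None
3.116592653589793 [540, 192, 42] None
3.116592653589793 [365, 221, 25] None
3.116592653589793 [365, 221, 120] None
3.116592653589793 [480, 219, 25] None
1.5457963267948966 [540, 192, 160] [ 0.322  0.355  1.653 -0.     1.133 -1.224]
1.5457963267948966 [540, 192, 42] [ 0.322  0.476  1.798 -0.     0.868 -1.224]
1.5457963267948966 [365, 221, 25] [ 0.517  0.32   2.148 -0.     0.674 -1.028]
1.5457963267948966 [365, 221, 120] [ 0.517  0.179  2.025 -0.     0.938 -1.028]
1.5457963267948966 [480, 219, 25] [ 0.406  0.441  1.922 -0.     0.778 -1.14 ]
-1.5957963267948965 [540, 192, 160] [ 0.322  0.355  1.653 -0.     1.133  1.917]
-1.5957963267948965 [540, 192, 42] [ 0.322  0.476  1.798 -0.     0.868  1.917]
-1.5957963267948965 [365, 221, 25] [ 0.517  0.32   2.148 -0.     0.674  2.113]
-1.5957963267948965 [365, 221, 120] [ 0.517  0.179  2.025 -0.     0.938  2.113]
-1.5957963267948965 [480, 219, 25] [ 0.406  0.441  1.922 -0.     0.778  2.002]
```

```bash
python3 - <<'E'
from rig import arm
from h import *
np.set_printoptions(precision=0,suppress=True)
T=arm.camera_params("top");S=arm.camera_params("side")
for uv in [(498,290),(490,235),(555,285),(620,245)]:
    for z in (0,100,200,300,400): print(uv,at_z(T,uv,z),proj(S,at_z(T,uv,z)))
for r,z in((400,230),(380,230),(340,230)): print(arm.inverse_kinematics([r,0,z],down(0)))
E
python3 -c "
import cv2
f=cv2.imread('pics/side0.png');cv2.imwrite('pics/s2.png',cv2.resize(f[60:360,0:340],None,fx=2.3,fy=2))"
```

```text
(498, 290) [458. -77.   0.] [194. 199.]
(498, 290) [452. -41. 100.] [202. 163.]
(498, 290) [446.  -6. 200.] [211. 121.]
(498, 290) [440.  30. 300.] [222.  71.]
(498, 290) [434.  65. 400.] [236.  11.]
(490, 235) [555. -79.   0.] [169. 227.]
(490, 235) [539. -43. 100.] [179. 188.]
(490, 235) [522.  -8. 200.] [190. 142.]
(490, 235) [505.  28. 300.] [203.  88.]
(490, 235) [489.  64. 400.] [219.  23.]
(555, 285) [ 454. -181.    0.] [153. 187.]
(555, 285) [ 448. -134.  100.] [162. 153.]
(555, 285) [443. -87. 200.] [174. 112.]
(555, 285) [438. -40. 300.] [187.  64.]
(555, 285) [432.   7. 400.] [203.   5.]
(620, 245) [ 510. -320.    0.] [ 83. 189.]
(620, 245) [ 499. -258.  100.] [ 96. 154.]
(620, 245) [ 487. -195.  200.] [111. 113.]
(620, 245) [ 475. -133.  300.] [128.  64.]
(620, 245) [464. -70. 400.] [149.   5.]
[-0.  0.  2. -0.  1. -0.]
[-0. -0.  2. -0.  1. -0.]
[-0. -0.  2. -0.  1. -0.]
```

View pics/s2.png

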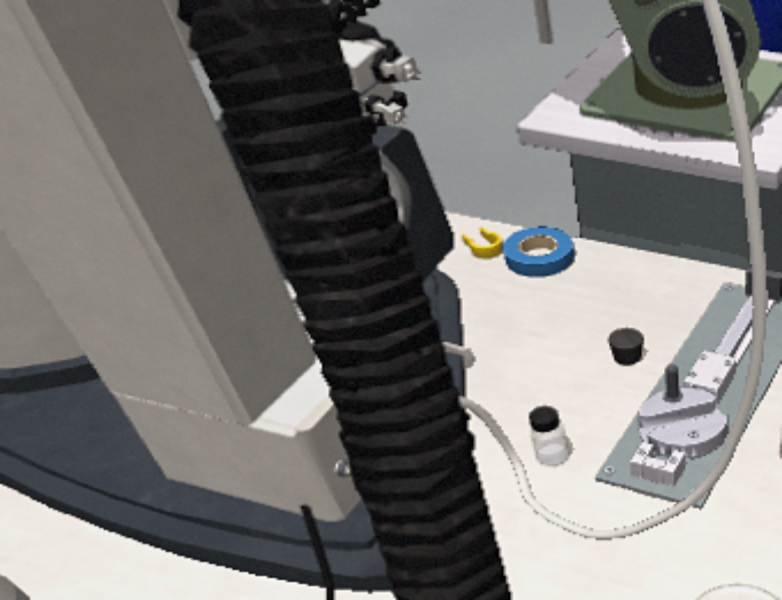

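```bash
python3 - <<'E'
from rig import arm
from h import *
np.set_printoptions(precision=3,suppress=True)
a=-1.141
p=[330*np.cos(a),330*np.sin(a),300]
q=arm.inverse_kinematics(p,down(a+np.pi/2)); print(q)
if q is None: raise SystemExit
arm.move_gripper(0.0)
arm.move_j(q); print(arm.current_clock(),arm.current_joints())
q=np.array(q); q[0]=0.45; arm.move_j(q); print(arm.current_clock())
arm.goto([530,197,170],down(-.025)); print(arm.current_clock(),arm.current_ee_pos())
W=arm.camera_params("wrist"); f=arm.grab_frame("wrist"); cv2.imwrite("pics/w1.png",f[:,:,::-1])
json.dump({k:np.array(v).tolist() for k,v in W.items()},open("w1.json","w"))
print(arm.current_contact_force())
E
```

```text
[-1.176 -0.132  1.863 -0.     1.411 -1.606]
2.925 [-1.176 -0.131  1.862  0.     1.41  -1.605]
4.675
6.3917 [530.015 196.742 170.323]
[0.5   0.559 0.576]
```

View pics/w1.png

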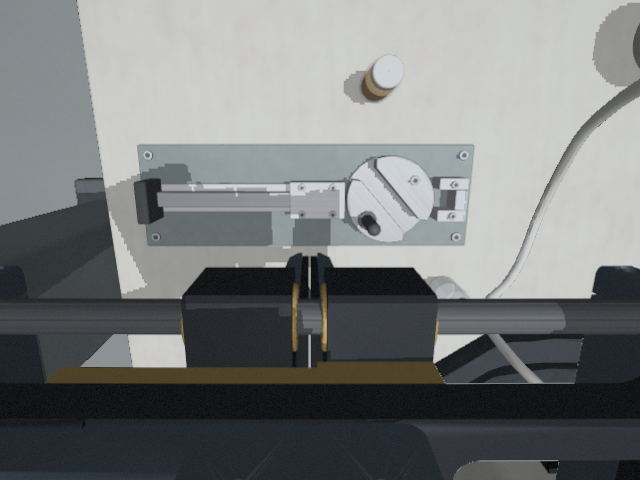

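```bash
python3 - <<'E'
import cv2
f=cv2.imread("pics/w1.png")
cv2.imwrite("pics/w1z.png",cv2.resize(f[135:260,280:480],None,fx=4,fy=4,interpolation=cv2.INTER_CUBIC))
cv2.imwrite("pics/w1y.png",cv2.resize(f[135:260,125:325],None,fx=4,fy=4,interpolation=cv2.INTER_CUBIC))
E
```

```text
(no output)
```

View pics/w1z.png

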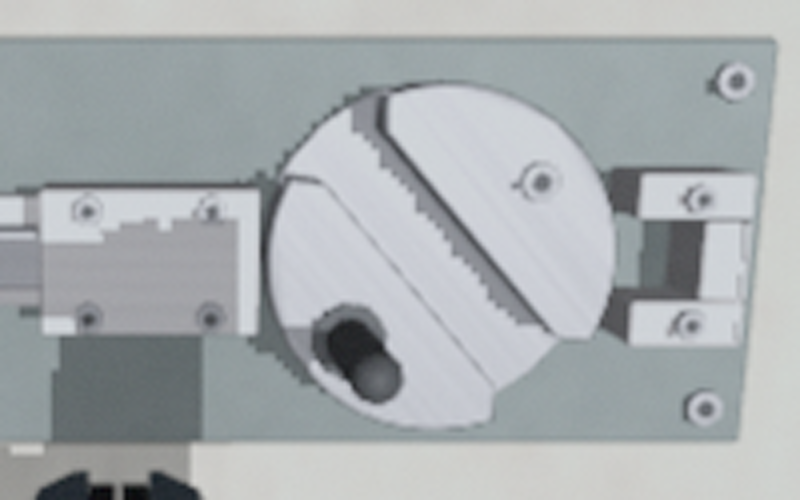

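View pics/w1y.png

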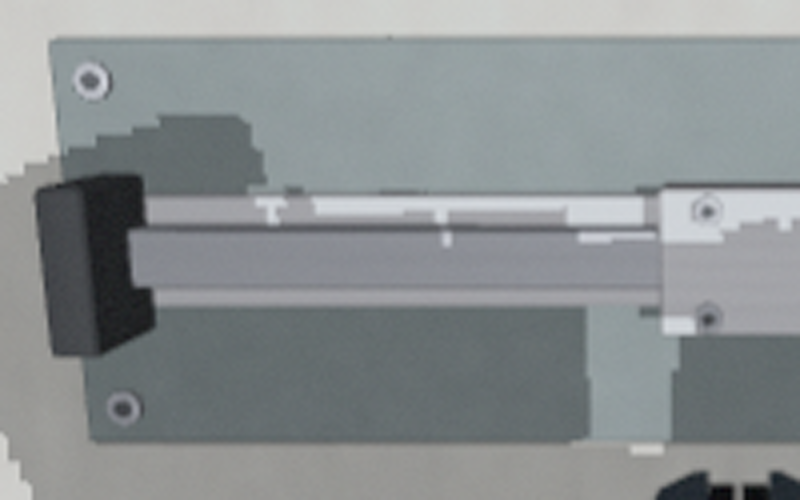

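```bash
python3 - <<'E'
from h import *
np.set_printoptions(precision=1,suppress=True)
W=json.load(open("w1.json"))
z=lambda x,y,h:at_z(W,(x/4+280-.4,y/4+135-.4),h)
y=lambda x,yy,h:at_z(W,(x/4+125-.4,yy/4+135-.4),h)
pts=dict(far_l=z(777,37,8),far_r=z(738,440,8),near_l=y(50,38,8),near_r=y(91,441,8),discL=z(268,250,30),discR=z(615,245,30),discT=z(445,82,30),discB=z(440,430,30),studtop=z(377,378,70),studbase=z(340,333,32),
g1=z(42,186,33),g2=z(259,186,33),g3=z(258,334,33),g4=z(42,333,33),k_r=z(738,345,29.5),k_l=z(757,173,29.5),stop_t=z(704,222,29.5),stop_b=z(699,299,29.5),
s1=z(388,132,30),s1b=z(555,330,30),s2=z(322,182,30),s2b=z(490,382,30),
pl1=y(37,190,47),pl2=y(52,355,47),pl3=y(98,353,47),pl4=y(80,178,47))
for k,v in pts.items(): print(k,v)
for a,b in(("s1","s1b"),("s2","s2b"),("near_l","far_l"),("near_r","far_r")):
    d=pts[b]-pts[a]; print(a,np.arctan2(d[1],d[0]))
E
```

```text
far_l [673.3 260.4   8. ]
far_r [671.3 171.4   8. ]
near_l [385.9 267.2   8. ]
near_r [383.5 178.3   8. ]
discL [562.4 220.4  30. ]
discR [633.8 219.7  30. ]
discT [597.9 253.3  30. ]
discB [598.8 181.3  30. ]
studtop [578.4 202.   70. ]
studbase [577.1 203.1  32. ]
g1 [516.6 234.9  33. ]
g2 [560.3 233.8  33. ]
g3 [560.  203.5  33. ]
g4 [515.5 204.8  33. ]
k_r [660.8 198.   29.5]
k_l [662.2 233.7  29.5]
stop_t [652.  223.9  29.5]
stop_b [652.  207.9  29.5]
s1 [586.7 243.7  30. ]
s1b [622.2 202.2  30. ]
s2 [573.4 234.   30. ]
s2b [609.  191.4  30. ]
pl1 [396.8 238.5  47. ]
pl2 [395.5 206.   47. ]
pl3 [404.6 206.2  47. ]
pl4 [405.4 240.5  47. ]
s1 -0.8632342217444428
s2 -0.8747575841730367
near_l -0.02391209967377563
near_r -0.024009019639169658
```

```bash
cat >> h.py <<'E'
O=np.array([598.3,217.3]); YAW=-0.024
def L(x,y,z):
    c,s=np.cos(YAW),np.sin(YAW); return [O[0]+c*x-s*y,O[1]+s*x+c*y,z]
def toL(p):
    c,s=np.cos(YAW),np.sin(YAW); d=np.array(p[:2])-O; return np.array([c*d[0]+s*d[1],-s*d[0]+c*d[1],p[2]])
def snap(arm,n,cam="wrist"):
    W=arm.camera_params(cam); f=arm.grab_frame(cam); cv2.imwrite(f"pics/{n}.png",f[:,:,::-1])
    json.dump({k:np.array(v).tolist() for k,v in W.items()},open(f"{n}.json","w"))
E
python3 - <<'E'
from rig import arm
from h import *
np.set_printoptions(precision=2,suppress=True)
d=down(YAW)
arm.goto(L(-46,-22,90),d)
arm.move_l(L(-46,-22,42),d,speed=80)
print(arm.current_contact_force(),toL(arm.current_ee_pos()))
hit=arm.move_l(L(-18.5,-22,42),d,speed=25,guard=1.2)
print(hit,toL(arm.current_ee_pos()),arm.current_contact_force(),arm.current_clock())
if hit:
    hit=arm.move_l(L(-18.5,-22,42),d,speed=25,guard=12)
print(hit,toL(arm.current_ee_pos()),arm.current_contact_force(),arm.current_clock())
snap(arm,"w2")
E
```

```text
[ 0.1  -0.34  0.  ] [-45.57 -21.84  42.46]
True [-35.43 -22.32  41.5 ] [-0.64  0.58  0.53] 8.2083
True [-34.03 -23.99  40.51] [-0.9   0.72  0.14] 8.6
```

View pics/w2.png

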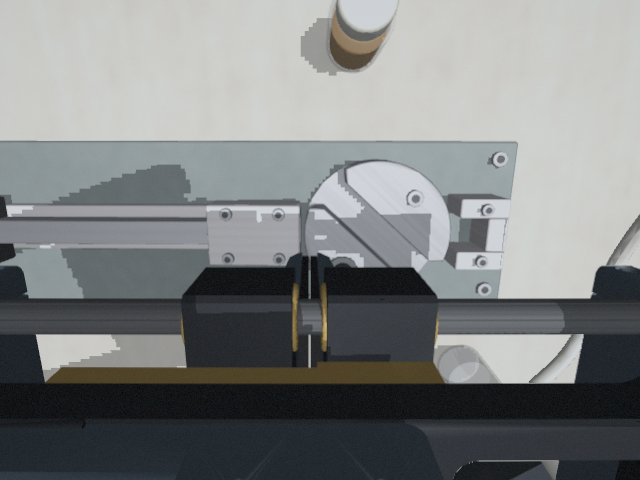

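```bash
python3 - <<'E'
from rig import arm
from h import *
np.set_printoptions(precision=2,suppress=True)
for i in range(3):
    print(toL(arm.current_ee_pos()),arm.current_contact_force(),arm.current_wrist_torque(),arm.current_orientation(),arm.current_qvel()); arm.wait(.1)
f=cv2.imread("pics/w2.png"); cv2.imwrite("pics/w2z.png",cv2.resize(f[145:295,200:400],None,fx=4,fy=4,interpolation=cv2.INTER_CUBIC))
E
```

```text
[-34.15 -23.9   40.33] [-0.88  0.24 -0.41] [-0.02 -0.1   0.02] [-2.24 -2.19  0.02] [-0.    0.    0.01  0.   -0.01 -0.  ]
[-34.4 -23.9  40.2] [-0.57 -0.35  0.06] [ 0.01 -0.16  0.  ] [-2.24 -2.19  0.02] [ 0. -0.  0. -0.  0.  0.]
[-34.57 -23.88  40.19] [0.1  0.28 0.68] [-0.07 -0.07 -0.01] [-2.24 -2.19  0.02] [ 0. -0.  0. -0.  0. -0.]
```

View pics/w2z.png

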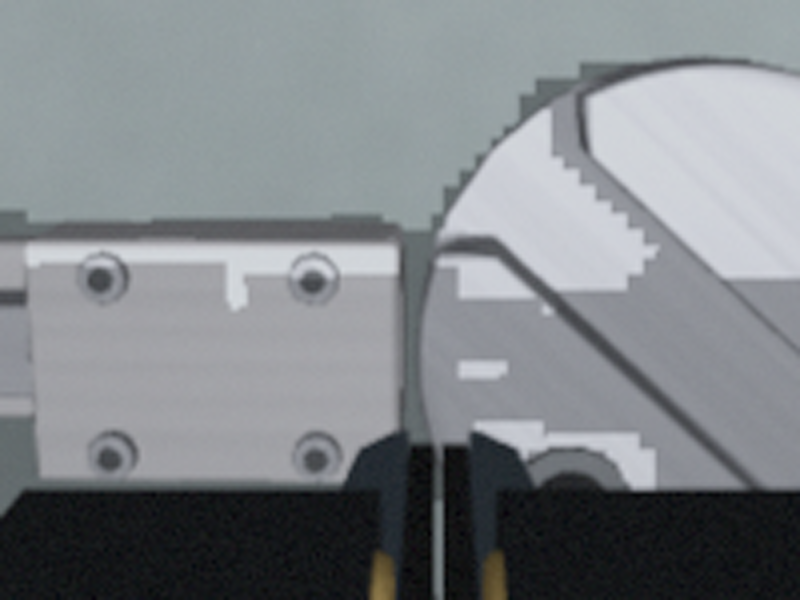

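```bash
python3 - <<'E'
from rig import arm
from h import *
np.set_printoptions(precision=2,suppress=True)
d=down(YAW)
for x in (-34,-32,-30):
    h=arm.move_l(L(x,-22,42),d,speed=15)
    print(x,h,toL(arm.current_ee_pos()),arm.current_contact_force(),arm.current_clock())
    if np.linalg.norm(arm.current_contact_force())>8: break
snap(arm,"w3")
E
```

```text
-34 False [-34.09 -21.91  42.16] [0.43 0.67 0.08] 9.275
-32 False [-32.84 -22.34  41.93] [-3.7  -2.    3.21] 9.5583
-30 False [-31.68 -23.03  41.65] [-6.06 -3.02  3.06] 9.8417
```

View pics/w3.png

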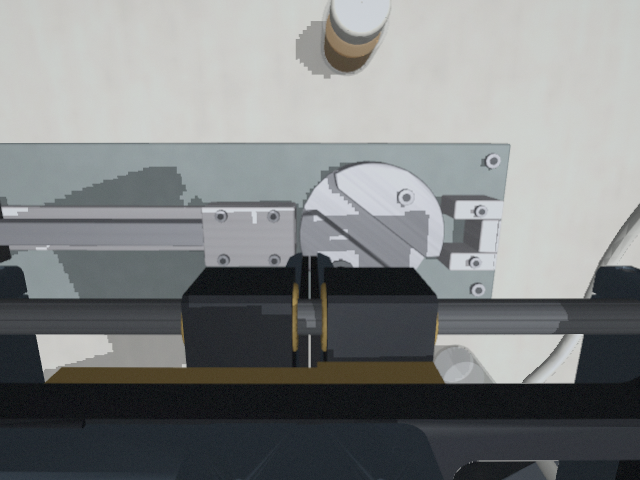

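```bash
python3 - <<'E'
from rig import arm
from h import *
np.set_printoptions(precision=2,suppress=True)
d=down(YAW)
for th in np.linspace(3.868,4.712,6)[1:]:
    x,y=25*np.cos(th)-14.7,25*np.sin(th)
    arm.move_l(L(x,y,42),d,speed=25)
    F=np.array(arm.current_contact_force())
    print(x,y,toL(arm.current_ee_pos()),F,arm.current_clock())
    if np.linalg.norm(F)>15: break
snap(arm,"w4")
E
```

```text
-30.333925734843618 -19.50846908697334 [-31.67 -20.16  41.45] [-4.91 -2.08  1.04] 10.1417
-26.83430838139991 -21.85768880977785 [-27.46 -22.39  41.49] [-4.34 -2.5   0.21] 10.4583
-22.989763023747656 -23.58558519541345 [-22.43 -23.31  42.  ] [-2.23 -0.74  0.  ] 10.775
-18.909574123400706 -24.643041324065404 [-17.97 -24.32  42.23] [-1.61 -0.3  -0.01] 11.0917
-14.709724509372023 -24.999998108678277 [-13.9  -24.79  42.2 ] [-1.1  -0.56  0.26] 11.4083
```

View pics/w4.png

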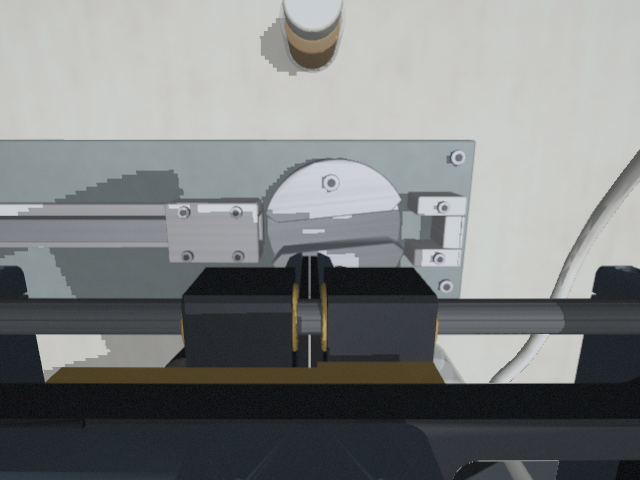

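```bash
python3 - <<'E'
from rig import arm
from h import *
np.set_printoptions(precision=2,suppress=True)
d=down(YAW)
arm.move_l(L(-28,-25,42),d,speed=60)
arm.move_l(L(-28,-25,120),d,speed=150)
arm.wait(.15)
snap(arm,"w5"); print(arm.current_clock(),toL(arm.current_ee_pos()))
f=cv2.imread("pics/w5.png"); cv2.imwrite("pics/w5z.png",cv2.resize(f[130:280,200:400],None,fx=4,fy=4,interpolation=cv2.INTER_CUBIC))
E
```

```text
12.7 [-28.7  -25.25 118.67]
```

View pics/w5z.png

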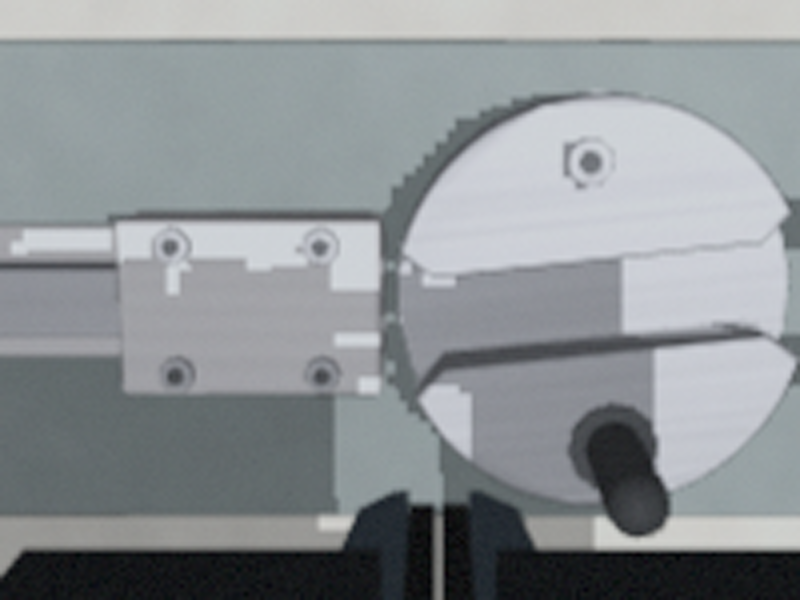

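```bash
python3 - <<'E'
from rig import arm
from h import *
np.set_printoptions(precision=3,suppress=True)
W=json.load(open("w5.json"))
z=lambda x,y,h:at_z(W,(x/4+200-.4,y/4+130-.4),h)
for a,b in (((440,276),(760,241)),((450,365),(765,333))):
    v=z(*b,30)-z(*a,30); print(np.arctan2(v[1],v[0])-YAW)
print(toL(z(640,508,70)))
d=down(YAW)
arm.move_l(L(30,-25,120),d,speed=150)
arm.move_l(L(30,-25,42),d,speed=120)
arm.wait(.1); print(toL(arm.current_ee_pos()),arm.current_contact_force())
arm.move_l(L(21,-25,42),d,speed=40)
for x in (19,18,17,16):
    arm.move_l(L(x,-25,42),d,speed=10); print(toL(arm.current_ee_pos()),arm.current_contact_force())
snap(arm,"w6"); print(arm.current_clock())
f=cv2.imread("pics/w6.png"); cv2.imwrite("pics/w6z.png",cv2.resize(f[130:280,150:350],None,fx=4,fy=4,interpolation=cv2.INTER_CUBIC))
E
```

```text
0.11035830897442239
0.10409151228282224
[  2.351 -24.31   70.   ]
[ 30.728 -24.75   43.193] [-0.109  0.702  0.367]
[ 19.014 -25.018  41.953] [ 1.685 -0.722  0.572]
[ 17.933 -25.016  41.94 ] [-0.635 -0.206  0.079]
[ 17.249 -25.01   42.047] [0.502 0.379 0.151]
[ 16.292 -25.161  42.062] [ 2.411 -1.878 -0.396]
15.6583
```

View pics/w6z.png

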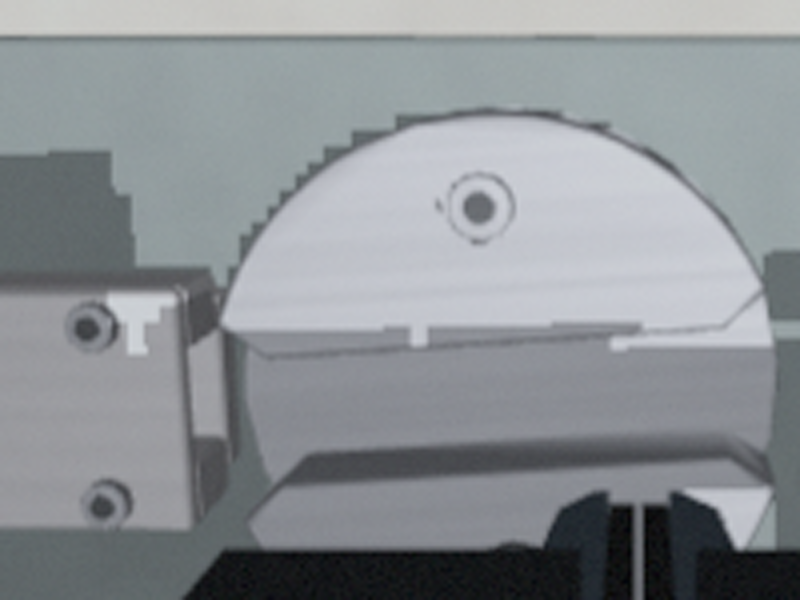

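```bash
python3 - <<'E'
from rig import arm
from h import *
np.set_printoptions(precision=3,suppress=True)
d=down(YAW)
arm.move_l(L(14.5,-25,42),d,speed=10); arm.wait(.1)
print(toL(arm.current_ee_pos()),arm.current_contact_force())
snap(arm,"w7")
f=cv2.imread("pics/w7.png"); cv2.imwrite("pics/w7z.png",cv2.resize(f[130:280,150:350],None,fx=4,fy=4,interpolation=cv2.INTER_CUBIC))
E
```

```text
[ 14.409 -24.986  42.073] [ 1.243 -1.194  1.026]
```

View pics/w7z.png

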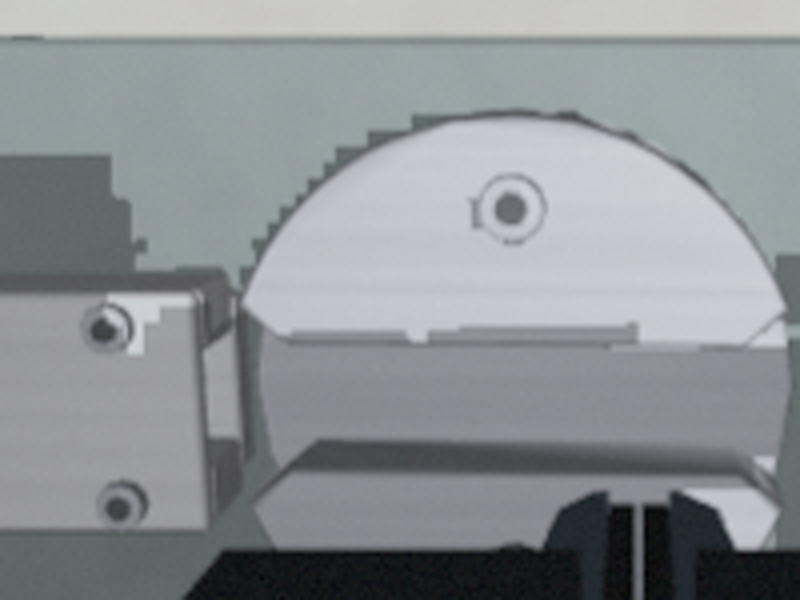

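```bash
python3 - <<'E'
from rig import arm
from h import *
np.set_printoptions(precision=2,suppress=True)
d=down(YAW)
arm.move_l(L(28,-25,42),d,speed=60)
arm.move_l(L(28,-25,105),d,speed=150)
arm.wait(.1); snap(arm,"w8")
arm.goto(L(-232,0,105),d)
arm.move_l(L(-232,0,24),d,speed=120); arm.wait(.1)
print(toL(arm.current_ee_pos()),arm.current_contact_force(),arm.current_clock())
f=cv2.imread("pics/w8.png"); cv2.imwrite("pics/w8z.png",cv2.resize(f[130:280,150:350],None,fx=4,fy=4,interpolation=cv2.INTER_CUBIC))
snap(arm,"w9")
E
```

```text
[-231.23    0.38   24.64] [-0.14  0.54 -0.11] 19.1417
```

View pics/w8z.png

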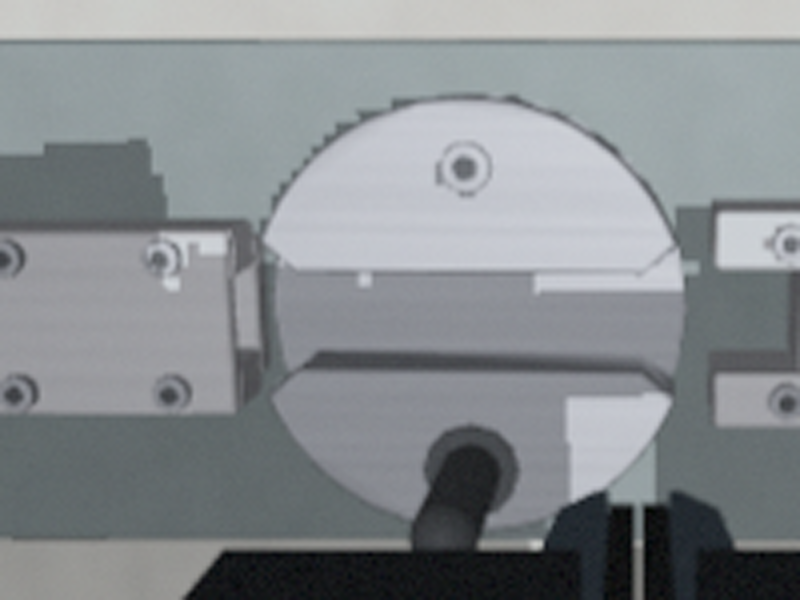

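View pics/w9.png

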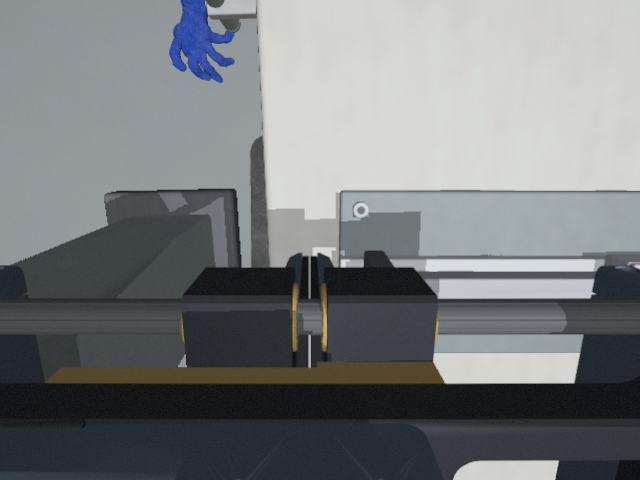

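```bash
python3 - <<'E'
from rig import arm
from h import *
np.set_printoptions(precision=2,suppress=True)
d=down(YAW)
for x,s in ((-218,60),(-205,40),(-185,50),(-165,50),(-150,40),(-135,40),(-120,40),(-112,25),(-108,20)):
    arm.move_l(L(x,0,24),d,speed=s)
    F=np.array(arm.current_contact_force())
    print(x,toL(arm.current_ee_pos()),F,arm.current_clock())
    if np.linalg.norm(F)>15: break
snap(arm,"w10")
E
```

```text
-218 [-217.47    0.05   24.07] [ 0.01 -0.55 -0.93] 19.575
-205 [-204.76    0.     23.93] [ 0.52 -0.16  1.2 ] 20.05
-185 [-184.69   -0.04   23.94] [-0.83  0.37 -0.32] 20.6
-165 [-164.71   -0.     23.96] [ 0.38  0.58 -0.07] 21.15
-150 [-149.66    0.06   24.  ] [-1.01  0.33  0.62] 21.675
-135 [-134.49    0.12   24.  ] [-0.46  0.26 -1.06] 22.2
-120 [-119.24    0.23   24.01] [ 0.69  0.34 -0.42] 22.725
-112 [-111.53    0.13   24.01] [-0.31 -0.06  0.04] 23.1917
-108 [-107.72    0.06   24.02] [-0.43  0.1  -0.05] 23.5417
```

View pics/w10.png

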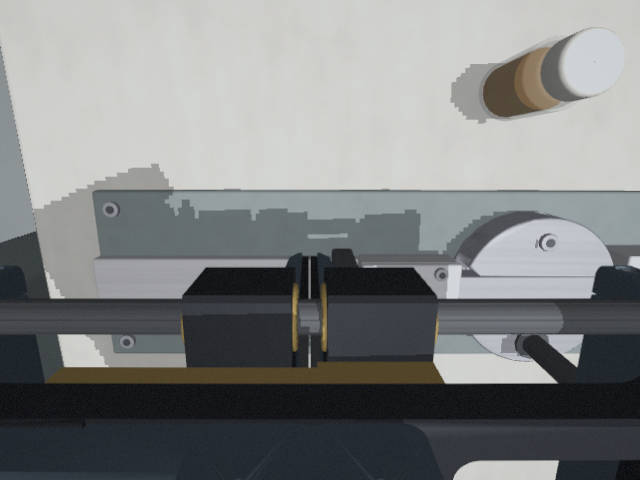

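Bar has moved through smoothly; plate top at about (343,258), near the guide. Pushing on slowly to the stop.

```bash
python3 - <<'E'
from rig import arm
from h import *
np.set_printoptions(precision=2,suppress=True)
d=down(YAW)
for x in np.arange(-107,-98,1.0):
    arm.move_l(L(x,0,24),d,speed=12)
    F=np.array(arm.current_contact_force())
    print(x,toL(arm.current_ee_pos()),F,arm.current_clock())
    if F[0]<-12: break
arm.wait(.2); print(toL(arm.current_ee_pos()),arm.current_contact_force())
E
```

```text
-107.0 [-107.62   -0.04   23.96] [-3.36  0.58  1.54] 23.8417
-106.0 [-107.6    -0.13   23.92] [-6.    0.66  4.96] 24.0917
-105.0 [-107.59   -0.17   23.92] [-8.07  2.33  5.42] 24.3417
-104.0 [-107.61   -0.23   23.92] [-10.12   3.85   7.35] 24.5917
-103.0 [-107.59   -0.25   23.94] [-12.16   2.61   9.26] 24.8417
[-107.59   -0.27   23.94] [-12.92   2.6   10.03]
```

```bash
python3 - <<'E'
from rig import arm
from h import *
np.set_printoptions(precision=2,suppress=True)
d=down(YAW)
arm.move_l(L(-130,0,24),d,speed=40)
arm.move_l(L(-130,0,140),d,speed=150)
arm.goto(L(-40,-40,190),d); arm.wait(.15)
snap(arm,"w11"); snap(arm,"t11","top"); snap(arm,"s11","side"); print(arm.current_clock(),arm.current_contact_force())
f=cv2.imread("pics/w11.png"); cv2.imwrite("pics/w11z.png",cv2.resize(f[120:260,240:440],None,fx=4,fy=4,interpolation=cv2.INTER_CUBIC))
E
```

```text
27.6083 [-0.41  0.42  0.26]
```

View pics/w11.png

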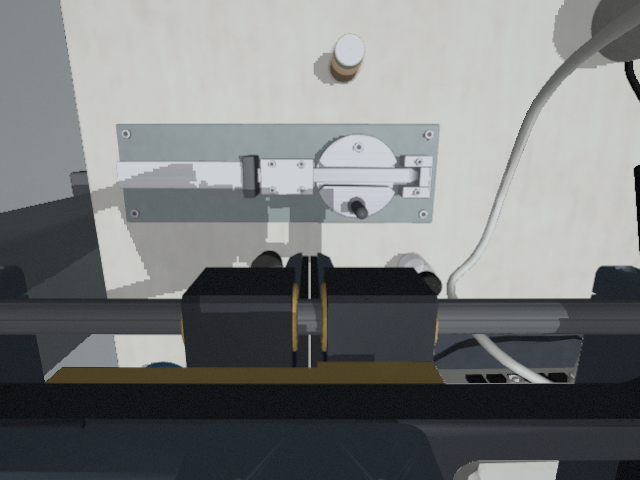

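View pics/w11z.png

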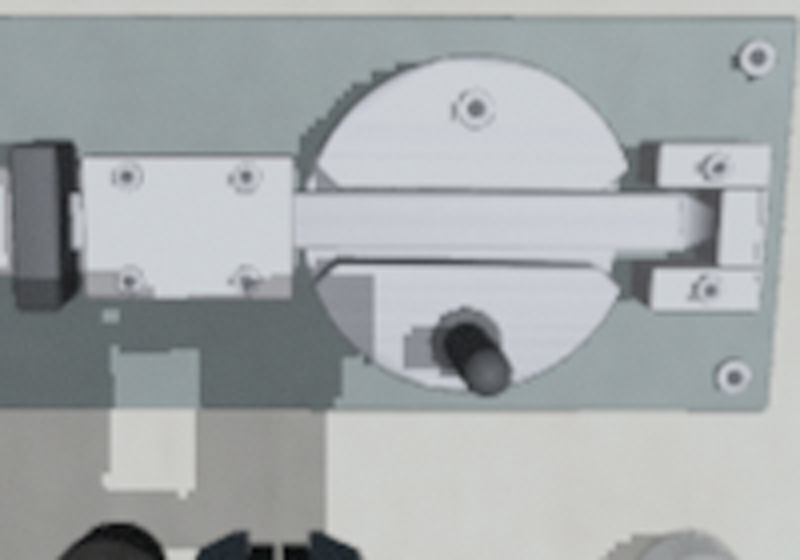

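View pics/s11.png

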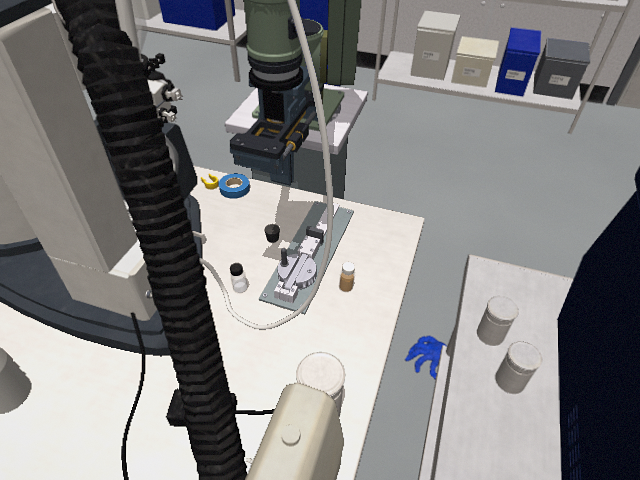

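```bash
python3 - <<'E'
from rig import arm
from h import *
np.set_printoptions(precision=1,suppress=True)
W=json.load(open("w11.json"))
z=lambda x,y,h:toL(at_z(W,(x/4+240-.4,y/4+120-.4),h))
print(z(12,150,47),z(18,305,47),"plate back");print(z(720,225,29.5),z(718,225,21),z(714,222,24),"stop top, tip")
print(z(82,157,33),z(293,157,33),z(768,145,29.5),"guide -83,-38, keeper 64")
for p in ((54,0,29.5),(54,0,27),(54,0,21),(54,0,15),(54,6,21)):
    print(p,(proj(W,L(*p))-[240,120])*4+1.6)
f=cv2.imread("pics/w11.png"); cv2.imwrite("pics/w11q.png",cv2.resize(f[150:205,385:440],None,fx=10,fy=10,interpolation=cv2.INTER_NEAREST))
E
```

```text
[-94.8  16.6  47. ] [-94.8 -14.7  47. ] plate back
[53.9  0.4 29.5] [55.9 -0.3 21. ] [54.1  0.6 24. ] stop top, tip
[-82.5  14.7  33. ] [-38.   14.7  33. ] [62.9 17.3 29.5] guide -83,-38, keeper 64
(54, 0, 29.5) [720.4 227. ]
(54, 0, 27) [717.2 226. ]
(54, 0, 21) [709.6 223.8]
(54, 0, 15) [702.3 221.6]
(54, 6, 21) [711.5 196.2]
```

View pics/w11q.png

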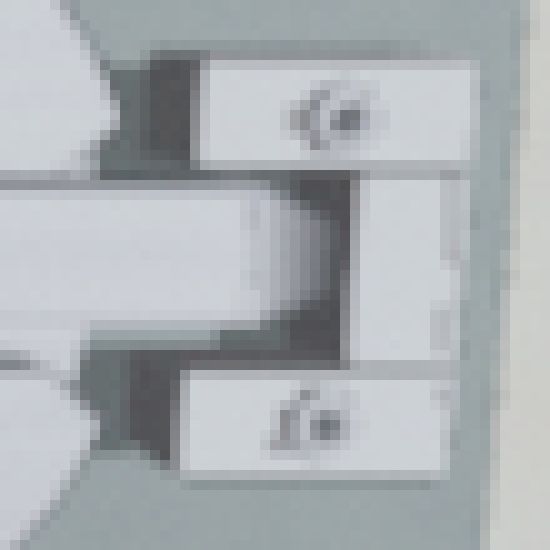

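```bash
python3 - <<'E'
from rig import arm
arm.hand_in(); print(arm.current_clock())
E
```

```text
the job is handed in; nothing more can be done
the job is handed in; nothing more can be done
```

The shaft is locked: I pushed the stud round to joint angle 3.14, then pushed the bar through the slot until it stopped against the keeper. I handed the job in after about 28 s.

- **Disc:** My first push went past alignment by about 0.1 rad. I pushed the stud back from the other side, and in the next picture the slot was parallel to the bar to within what I could measure.
- **Bar:** It slid in with about 1 N and then stopped hard. The push force rose to about 13 N with no further movement. In the last picture the tip measures x ≈ 54 mm in the lock's frame, which is the stop face. The end plate's outer face measured -95 mm against an expected -96 mm, within the calibration error.
- **Vials and stopper:** They are standing in the final wrist and side pictures and look unmoved. I did not measure their positions again.
- **Arm:** It finished clear of everything at z = 190 mm, with no contact force.

One reading disagreed: a 12 N guard tripped during the first stud push, although the force I read was only about 1 N. I put it down to friction on the stud, and after that the forces stayed under 10 N until the bar reached its stop.

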